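Unpin the drill crate and take its lid off

ROBOT

A 6-joint arm with a two-finger parallel gripper is mounted at the origin on the work surface. World frame = base frame: x ahead of the robot, y to its left, z up, the work surface at z = 0. Lengths are in mm, angles in degrees, forces in N, time in s.
With the tool pointing down it reaches from about 250 to 725 mm from the base axis. Payload 4 kg.
Tool frame: the origin (TCP) lies at the very end of the fingers, on their centre line; the grasp point (between the pads) lies 19 mm behind it (grip_point_offset is the distance from the TCP to the grasp point, in mm); z points along the fingers, y is the direction in which the jaws open and shut (so a half turn about z gives the same grasp; the last joint's range is limited). The gripper opens to 85 mm and grips with 20 to 120 N. Pads are 22 mm wide; open, the fingers measure 114 mm over their backs; the gripper's body (76 mm by 85 mm) begins 54 mm behind the grasp point. The pads swing forward as they close: fully open they stand 13 mm farther back than shut.
Start: joints at [-75.401, 13.785, 0.286, 76.501, 0, 90], TCP at [126.024, -483.857, 231.306] pointing down, gripper open.
Joint ranges: [-155.79, 155.79], [-60.16, 107.12], [-62.33, 73.08], [-114, 123.19], [-81.49, 82.49], [-180, 180]. Speed limits (degrees/s): [159.86, 159.86, 180, 180, 180, 180].

INTERFACE

Orientations are given as a 3x3 rotation matrix whose columns are the frame's x, y, z axes.
In Python, from cell import observe, get_image, close_job, grip_point_offset gives the robot as it stands. The module is installed in compiled form; this text tells all that it offers.
- The arm moves only by the shell command python3 -m pendant 'ROWS'. ROWS is JSON, a list of rows, each a list of 5 numbers: the shift along the tool's x, y, z in m, then the turn about the tool's z in degrees, then the closure, from -1 (fully open) to 1 (shut). In form: [[x, y, z, turn, fingers], ...]. A call has 1 to 20 rows; each row shifts and turns the commanded pose from where the row before left it, along the tool's axes as they then stand; what a row does not reach is not made up. A row lasts 1/10 s, in which the tool goes at most 50 mm and 8.59 degrees, less where a joint would pass 70% of its speed; a pose out of reach is approached as far as the arm can. A call with a gripper value outside its range is refused whole. The fingers move at their own pace and stop on an object; the grip force is fixed at half the most. Time passes only in rows, so rows that do not move let the fingers close. It gives the time, the measured TCP pose, the force and the opening at its end, in the units of the state.
- observe(): the state, without advancing time (a new reading comes with each control period).
- get_image(name): name is "scene" or "side" or "wrist"; returns a dict with "image" (400x640x3 uint8, red, green, blue), "depth" (400x640 float32, mm along the optical axis (not along the pixel's ray), 0 where there is no reading), "mtx" (3x3 intrinsics, pixels), "world_to_cam" (4x4, takes a point from world to camera coordinates); the wrist camera has in their place "hand_eye" (4x4, takes a point from camera to tool coordinates, whose origin is the TCP and whose axes are the flange's). Camera axes: x right, y up, looking along -z (the intrinsics and any distortion apply to the point x, -y, -z); pixel columns grow to the right and rows downward; lengths in mm; the calibration is good to about 2 mm. A picture is of the moment at which its call begins: read the wrist's pose just before it.
- close_job(): hands the job in, once; it reports no verdict.
The state is a dict: "time_s": time; "joint_positions": joint angles; "joint_velocities": joint speeds; "joint_torque": joint torques, N m; "tool_pos": TCP position; "tcp_rot": TCP orientation; "force": force on the tool from outside, world axes, zero at the start; "torque": the same for the moment, N m; "grip_width": finger opening in mm.
Only numpy, scipy, OpenCV 4.12 (cv2) and the standard library are available. Lean on these libraries where they do the work, as an engineer would, in place of code of your own. Each camera call takes 0.05 s, during which the arm holds its last target.

TASK

The lid of the small plywood crate is locked by a steel pin pushed through its hasp staple. Pull that pin straight out sideways by its black grip and put it down on the bench, then lift the lid off the crate by its handle and set it down flat, right way up, in the middle of the black rubber mat. Set the lid down, do not drop it.

Things in the scene. Friction and masses are not known exactly. Their poses are not given: they have to be found in the camera images.
- crate: Open plywood crate, fixed, 170 (x) x 200 (y) x 90 mm high, filled to 68 mm with drill bits. Origin: centre of its underside; z up; y points to its hasp end (robot's left, within 20 degrees). There a dark bracket (to y=134, top z=87) bears the staple: an upside-down U of 6 mm steel bar across x, 20 mm wide inside, at y=118, top at z=125 mm.
- lid: Loose plywood lid 170 (x) x 200 (y) x 9 mm, 0.28-0.46 kg. Origin: centre of panel underside, axes as the crate's. Battens below reach 12 mm down into the crate (so it lies flat with origin 12 mm up). Handle: 12 mm round dark bar along y, -50 to 50, centre line 47 mm above origin. Its 60 mm wide steel strap (to y=140) has a slot over the staple; raise 35 mm straight up to clear it.
- pin: Pin in the staple, 45-60 g: 10 mm steel shaft, square black grip 20 x 20 x 36 mm (long along the shaft). Origin: grip centre; shaft along own -y, tip 81 mm from origin. Starts with the crate's axes, at crate (0, 165, 108) mm, grip free beyond the hasp end, shaft loose on the strap. Pull along +y; clear of bracket and strap after 65 mm. Not the shorter spare pin lying on the bench.
- mat: Black rubber bench mat, fixed, 260 (x) x 240 (y) x 3 mm thick, to the robot's right of the crate. Origin: centre of its underside, on the bench; z up.
There are look-alikes about, which are no part of the job. What is shaped like the pin but orange is not meant.

How it is judged:
By the outcome, as a careful person would: the job done as asked, in the order asked, and still so for the second after the job is handed in, with the robot touching nothing.
It also fails if it takes over 53 s, if anything falls off the work surface, if the arm or the gripper's body presses on something with over 40 N, if the wrist force passes 120 N, or if a joint passes its speed limit or range.

## Working session

There is one attempt and no reset: what is moved stays moved. The work goes in short steps, Python scripts to look and compute and a shell command to move; the robot and the scene stay as the last step left them, time stands still between calls to the robot, and variables do not carry over. Pictures are saved under pics/ and viewed, and the job is handed in when it is done.

```bash
mkdir -p pics; cat > h.py <<'E'
import numpy as np, cv2
from cell import observe, get_image
def save(n,im): cv2.imwrite('pics/'+n+'.png', cv2.cvtColor(im,cv2.COLOR_RGB2BGR))
def w2c(name,d,st=None):
    if name!='wrist': return np.array(d['world_to_cam'])
    T=np.eye(4);T[:3,:3]=np.array(st['tcp_rot']);T[:3,3]=st['tool_pos']
    return np.linalg.inv(T@np.array(d['hand_eye']))
def ray(d,W,u,v):
    K=np.array(d['mtx']); r=np.array([(u-K[0,2])/K[0,0],-(v-K[1,2])/K[1,1],-1.])
    C=np.linalg.inv(W); return C[:3,3],C[:3,:3]@r
def onz(d,W,u,v,z):
    o,r=ray(d,W,u,v); return o+r*(z-o[2])/r[2]
def dep(d,W,u,v):
    o,r=ray(d,W,u,v); return o+r*float(d['depth'][int(v),int(u)])
def cloud(d,W):
    K=np.array(d['mtx']); h,w=d['depth'].shape; u,v=np.meshgrid(np.arange(w),np.arange(h))
    r=np.stack([(u-K[0,2])/K[0,0],-(v-K[1,2])/K[1,1],-np.ones_like(u,float)],-1)
    C=np.linalg.inv(W); P=C[:3,3]+(r*d['depth'][...,None])@C[:3,:3].T
    P[d['depth']<=0]=np.nan; return P
def proj(d,W,p):
    K=np.array(d['mtx']); c=W[:3,:3]@np.array(p,float)+W[:3,3]
    return K[0,0]*c[0]/-c[2]+K[0,2], K[1,1]*-c[1]/-c[2]+K[1,2]
E
python3 - <<'E'
from h import *
import pickle
s=observe(); print(s)
from cell import grip_point_offset; print(grip_point_offset)
D={}
for n in('scene','side'):
    d=get_image(n); save(n+'0',d['image']); D[n]=d; print(n,d.keys(),np.linalg.inv(d['world_to_cam']).round(2),d['mtx'])
pickle.dump(D,open('d0.pkl','wb'))
E
```

```text
{'time_s': 0.0, 'joint_positions': array([-7.54017690e+01,  1.38321962e+01,  2.14304423e-01,  7.65009617e+01,
       -1.80471747e-03,  8.99986544e+01]), 'joint_velocities': array([-0.03124225,  0.00335391, -0.02302226,  0.03413679,  0.06400281,
        0.02868606]), 'joint_torque': array([ 8.23450705e-05, -3.72321618e+01,  2.52406025e+01,  1.71307015e-02,
        1.68970041e-04, -6.53285745e-07]), 'tool_pos': array([ 125.85370789, -483.25891918,  230.41690077]), 'tcp_rot': array([[ 9.67711016e-01,  2.52061664e-01, -5.53307691e-04],
       [ 2.52062270e-01, -9.67708951e-01,  1.99947632e-03],
       [-3.14494762e-05, -2.07438325e-03, -9.99997848e-01]]), 'force': array([ 0.15060599,  0.48901696, -0.42473151]), 'torque': array([-0.00168497,  0.02718551,  0.01471149]), 'grip_width': 85.58407963505485}
18.700000000000003
scene dict_keys(['image', 'depth', 'mtx', 'world_to_cam']) [[-6.2000e-01 -6.2000e-01  4.9000e-01  9.8324e+02]
 [ 7.9000e-01 -4.8000e-01  3.9000e-01  4.1222e+02]
 [-1.0000e-02  6.2000e-01  7.8000e-01  9.2232e+02]
 [ 0.0000e+00  0.0000e+00  0.0000e+00  1.0000e+00]] [[435.65605319   0.         317.6479129 ]
 [  0.         435.65605319 197.45801671]
 [  0.           0.           1.        ]]
side dict_keys(['image', 'depth', 'mtx', 'world_to_cam']) [[-9.3000e-01  2.4000e-01 -2.8000e-01  2.3873e+02]
 [-3.7000e-01 -6.2000e-01  6.9000e-01  5.3409e+02]
 [-1.0000e-02  7.5000e-01  6.6000e-01  6.1708e+02]
 [ 0.0000e+00  0.0000e+00  0.0000e+00  1.0000e+00]] [[381.69740035   0.         315.92218032]
 [  0.         381.69740035 199.5534057 ]
 [  0.           0.           1.        ]]
```

View pics/scene0.png

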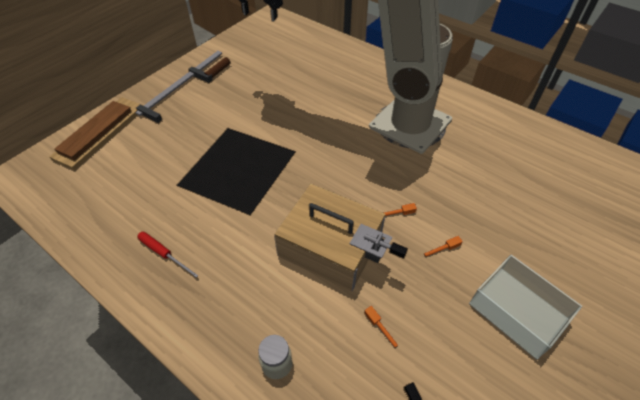

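View pics/side0.png

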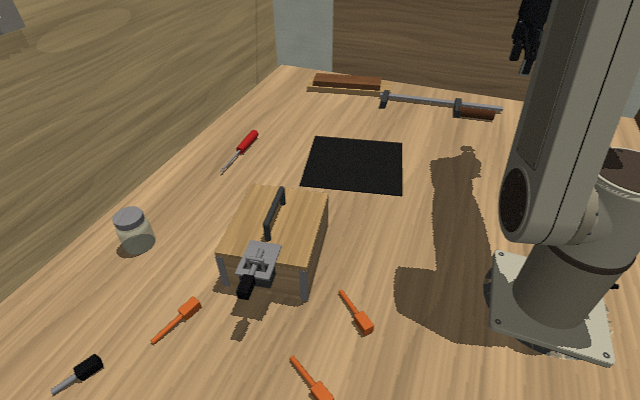

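```bash
python3 - <<'E'
from h import *
import pickle
D=pickle.load(open('d0.pkl','rb'))
a=cv2.resize(D['scene']['image'][170:300,260:430],None,fx=4,fy=4,interpolation=cv2.INTER_CUBIC); save('cropA',a)
a=cv2.resize(D['side']['image'][170:320,200:350],None,fx=4,fy=4,interpolation=cv2.INTER_CUBIC); save('cropB',a)
for n in D:
    d=D[n]; W=w2c(n,d); P=cloud(d,W)
    im=cv2.cvtColor(d['image'],cv2.COLOR_RGB2HSV)
    # mat
    m=(d['image'].max(-1)<45)&(np.abs(P[...,2])<12)&(P[...,0]>150)&(P[...,1]<150)
    k,l,st,c=cv2.connectedComponentsWithStats(m.astype(np.uint8)); i=1+np.argmax(st[1:,4]);mm=l==i
    cnt=max(cv2.findContours(mm.astype(np.uint8),cv2.RETR_EXTERNAL,cv2.CHAIN_APPROX_NONE)[0],key=len)
    q=np.array([onz(d,W,u,v,3)[:2] for u,v in cnt[:,0]],np.float32); print(n,'mat',cv2.minAreaRect(q),np.nanmedian(P[mm][:,2]))
    # lid top
    m=(np.abs(P[...,2]-99)<5)
    k,l,st,c=cv2.connectedComponentsWithStats(m.astype(np.uint8)); i=1+np.argmax(st[1:,4]);mm=l==i
    print('lid',st[i],np.nanmedian(P[mm][:,2]),cv2.minAreaRect(P[mm][:,:2].astype(np.float32)))
    m=(P[...,2]>117)&(P[...,2]<150)&(np.hypot(P[...,0],P[...,1])>250)&(P[...,1]>-150)
    k,l,st,c=cv2.connectedComponentsWithStats(m.astype(np.uint8))
    for j in range(1,k):
        if st[j,4]>25: print('hi',st[j],P[l==j].mean(0),cv2.minAreaRect(P[l==j][:,:2].astype(np.float32)))
    m=(P[...,2]>80)&(P[...,2]<130)&(d['image'].max(-1)<60)&(np.hypot(P[...,0],P[...,1])>250)
    k,l,st,c=cv2.connectedComponentsWithStats(m.astype(np.uint8))
    for j in range(1,k):
        if st[j,4]>25: print('dark',st[j],P[l==j].mean(0),cv2.minAreaRect(P[l==j][:,:2].astype(np.float32)))
E
```

```text
scene mat ((465.22991943359375, -291.62457275390625), (252.93743896484375, 233.73768615722656), 12.293916702270508) 3.834290451245465
lid [ 275  184  112   87 4908] 100.01791477811497 ((510.3341064453125, 93.30516815185547), (172.87071228027344, 239.7529296875), 9.649991035461426)
hi [309 203  45  27 300] [515.67187493  77.36432967 139.51655567] ((514.3812866210938, 75.3925552368164), (12.530841827392578, 110.2560806274414), 9.562580108642578)
hi [375 233   8  12  38] [495.56306578 190.87901017 124.62641625] ((494.81353759765625, 190.53135681152344), (30.113279342651367, 6.039386749267578), 9.990854263305664)
hi [390 242  18  13 116] [486.43819511 236.85296869 118.96171994] ((486.7847900390625, 236.33755493164062), (20.70577621459961, 35.67984390258789), 6.503360271453857)
dark [348 226   5   8  27] [509.69105978 125.90653793 116.45467822] ((508.9736633300781, 124.9337158203125), (6.903477668762207, 5.2274274826049805), 80.09170532226562)
dark [372 243   9   7  38] [498.97614915 190.31100189  95.78128222] ((498.7381286621094, 188.3364715576172), (23.244890213012695, 14.69653606414795
[... 1123 characters left out ...]
, 9.85538101196289)
dark [279 193   6  12  50] [519.08155779  28.38326999 113.31206084] ((520.5894165039062, 28.42624855041504), (11.424842834472656, 6.229498863220215), 26.314538955688477)
dark [264 226   7  16  72] [502.26387184 126.34489494 114.75553392] ((507.18756103515625, 111.11318969726562), (9.539066314697266, 38.797271728515625), 14.968591690063477)
dark [256 264   6   7  35] [491.85890959 182.97113615  91.26358548] ((492.0084533691406, 184.3368377685547), (8.867231369018555, 25.442018508911133), 40.01291275024414)
dark [236 267  39  33 443] [481.06523567 231.55633586 108.1499982 ] ((478.7907409667969, 214.5940704345703), (60.874298095703125, 71.86005401611328), 29.699546813964844)
```

View pics/cropA.png

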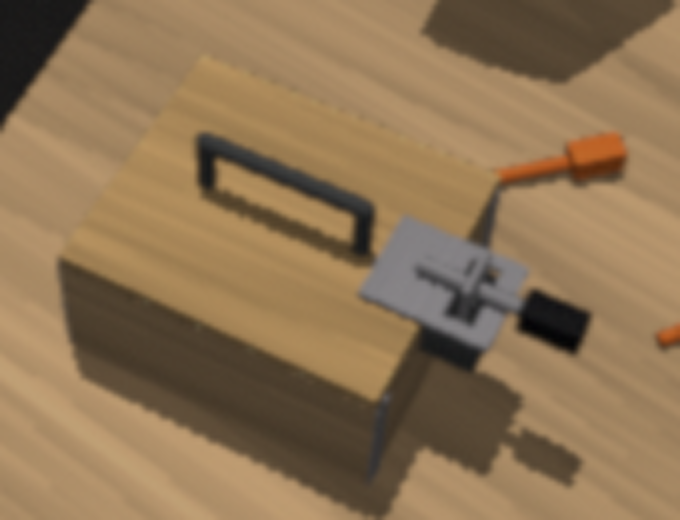

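View pics/cropB.png

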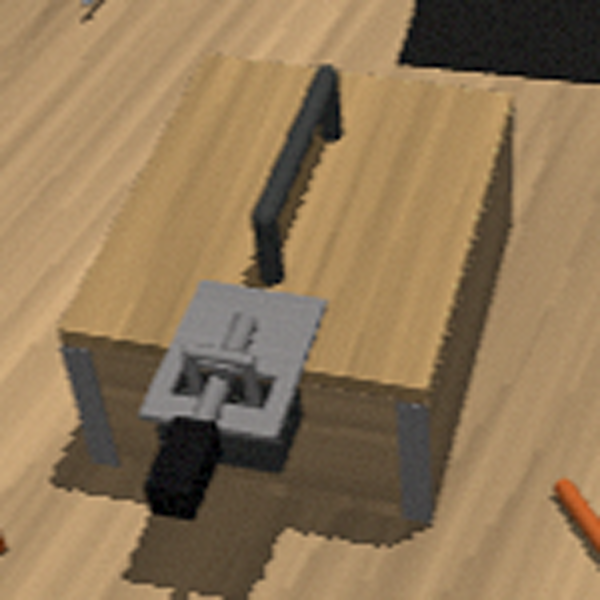

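```bash
python3 - <<'E'
from h import *
import pickle
D=pickle.load(open('d0.pkl','rb'))
for n in D:
    d=D[n]; W=w2c(n,d)
    h=cv2.cvtColor(d['image'],cv2.COLOR_RGB2HSV)
    m=((h[...,0]>5)&(h[...,0]<14)&(h[...,1]>190)&(h[...,2]>100)).astype(np.uint8)
    k,l,st,c=cv2.connectedComponentsWithStats(m)
    for j in range(1,k):
        if st[j,4]>40:
            x,y,w,hh,_=st[j]; v,u=np.where(l==j); q=np.array([onz(d,W,a,b,8)[:2] for a,b in zip(u,v)],np.float32); print(n,st[j],cv2.minAreaRect(q))
E
python3 -m pendant '[[0,0,0,-8.5,-1],[0,0,0,-8.5,-1],[0,0,0,-8.5,-1],[0,0,0,-8.5,-1],[0,0,0,-8.5,-1],[0,0,0,-8.5,-1],[0,0,0,-8.5,-1],[0,0,0,-8.5,-1],[0,0,0,-8.5,-1],[0,0,0,-8.5,-1]]'
```

```text
scene [386 204  30  11 121] ((314.18768310546875, 155.15000915527344), (19.764163970947266, 81.80838012695312), 54.61145782470703)
scene [425 237  36  19 160] ((348.78424072265625, 296.41192626953125), (19.0468692779541, 103.39102172851562), 62.73820495605469)
scene [365 307  32  40 218] ((611.1528930664062, 288.341064453125), (98.50586700439453, 18.765689849853516), 71.6906967163086)
side [339 290  34  45 342] ((320.9470520019531, 148.18557739257812), (22.310083389282227, 99.23918151855469), 46.524627685546875)
side [151 297  48  47 362] ((612.6478881835938, 286.9248352050781), (101.95901489257812, 25.06922721862793), 80.42877197265625)
side [290 356  44  44 426] ((352.0456848144531, 294.0025634765625), (19.327672958374023, 93.7166748046875), 61.84038543701172)
time_s: 1.1
tool_pos: [125.9, -483.5, 230.8]
tcp_rot: [[-0.173, 0.985, -0.0], [0.985, 0.173, 0.001], [0.001, -0.0, -1.0]]
force: [-0.6, 0.5, -0.6]
grip_width: 85.3
```

```bash
python3 -m pendant '[[0.036,0.0264,0,0,-1],[0.036,0.0264,0,0,-1],[0.036,0.0264,0,0,-1],[0.036,0.0264,0,0,-1],[0.036,0.0264,0,0,-1],[0.036,0.0264,0,0,-1],[0.036,0.0264,0,0,-1],[0.036,0.0264,0,0,-1],[0.036,0.0264,0,0,-1],[0.036,0.0264,0,0,-1],[0.036,0.0264,0,0,-1],[0.036,0.0264,0,0,-1],[0.036,0.0264,0,0,-1],[0.036,0.0264,0,0,-1],[0.036,0.0264,0,0,-1],[0.036,0.0264,0,0,-1],[0.036,0.0264,0,0,-1],[0.036,0.0264,0,0,-1],[0,0,0,0,-1],[0,0,0,0,-1]]'
python3 - <<'E'
from h import *
s=observe(); d=get_image('wrist'); W=w2c('wrist',d,s); save('w1',d['image'])
print(s['tool_pos'],s['tcp_rot'].round(4),s['joint_positions'].round(1)); P=cloud(d,W)
m=(np.abs(P[...,2]-118)<5)
k,l,st,c=cv2.connectedComponentsWithStats(m.astype(np.uint8))
for j in range(1,k):
    if st[j,4]>60: print(st[j],np.nanmean(P[l==j],0),cv2.minAreaRect(P[l==j][:,:2].astype(np.float32)))
E
```

```text
time_s: 3.1
tool_pos: [486.0, 234.8, 229.9]
tcp_rot: [[-0.169, 0.986, -0.003], [0.986, 0.168, -0.002], [-0.001, -0.003, -1.0]]
force: [-0.9, 0.7, 0.6]
grip_width: 85.5
[485.99623993 234.79212529 229.93993195] [[-0.1685  0.9857 -0.0025]
 [ 0.9857  0.1685 -0.0016]
 [-0.0011 -0.0028 -1.    ]] [ 25.8  18.5   6.5  78.1  -0.  106.1]
[ 300  171   26   48 1137] [484.35943362 237.14497937 117.64720552] ((484.58441162109375, 234.68685913085938), (19.458694458007812, 38.97011947631836), 10.325716018676758)
[294 245  27   6  65] [484.75709293 190.91628212 119.46732823] ((487.43560791015625, 190.5655975341797), (21.09770393371582, 3.4863386154174805), 8.092813491821289)
[306 313  14  12  99] [503.16788745 127.22573495 117.89868083] ((502.7796630859375, 126.34164428710938), (11.639626502990723, 5.571264743804932), 17.742734909057617)
```

View pics/w1.png

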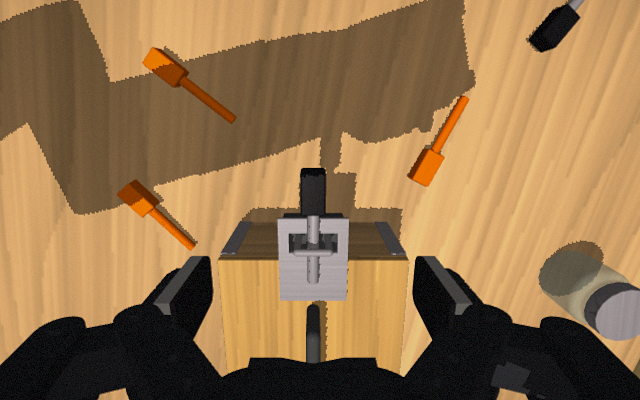

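```bash
python3 -m pendant '[[0.002,-0.0005,0.02,0,-1],[0,0,0.03,0,-1],[0,0,0.03,0,-1],[0,0,0.03,0,-1],[0,0,0.015,0,-1],[0,0,0.01,0,-1],[0,0,0,0,-1],[0,0,0,0,0.3],[0,0,0,0,1],[0,0,0,0,1],[0,0,0,0,1],[0,0,0,0,1],[0,0,0,0,1],[0,0,0,0,1],[0,0,0,0,1]]'
python3 - <<'E'
from h import *
s=observe(); d=get_image('side'); save('s2',cv2.resize(d['image'][150:340,150:400],None,fx=3,fy=3)); print(s['tool_pos'],s['grip_width'],s['force'])
d=get_image('wrist');save('w2',d['image'])
E
```

```text
time_s: 4.65
tool_pos: [486.1, 236.4, 96.9]
tcp_rot: [[-0.167, 0.986, 0.001], [0.986, 0.167, 0.0], [0.0, 0.001, -1.0]]
force: [-0.0, 0.6, 4.7]
grip_width: 18.6
[486.10906434 236.41973251  96.88376112] 18.648832367757862 [-0.0407144   0.64648269  4.68994723]
```

View pics/s2.png

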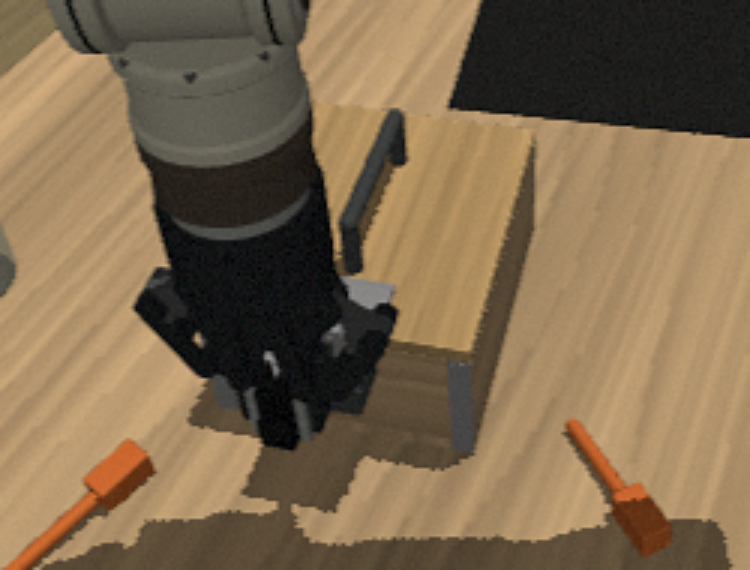

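View pics/w2.png

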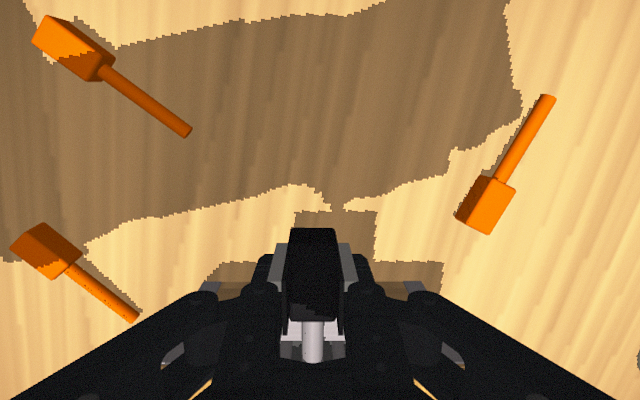

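```bash
python3 -m pendant '[[0,0,-0.0015,0,1],[0.005,0,0,0,1],[0.01,0,0,0,1],[0.01,0,0,0,1]]'
python3 -m pendant '[[0.015,0,0,0,1],[0.015,0,0,0,1],[0.015,0,0,0,1],[0.015,0,0,0,1],[0.005,0,0,0,1],[0,0,0,0,1]]'
python3 - <<'E'
from h import *
s=observe(); d=get_image('scene'); save('s3',cv2.resize(d['image'][170:320,260:480],None,fx=3,fy=3)); print(s['tool_pos'],s['grip_width'],s['force'])
d=get_image('wrist');save('w3',d['image'])
E
```

```text
time_s: 5.15
tool_pos: [481.0, 261.5, 97.2]
tcp_rot: [[-0.167, 0.986, -0.001], [0.986, 0.167, -0.0], [-0.0, -0.001, -1.0]]
force: [0.2, 0.2, -0.1]
grip_width: 18.6
time_s: 5.75
tool_pos: [470.4, 326.0, 97.7]
tcp_rot: [[-0.168, 0.986, 0.0], [0.986, 0.168, -0.0], [-0.0, 0.0, -1.0]]
force: [0.9, -0.3, -1.0]
grip_width: 18.4
[470.3946193  326.00191874  97.69794885] 18.384677414288024 [ 0.92078211 -0.34013536 -1.02304666]
```

View pics/w3.png

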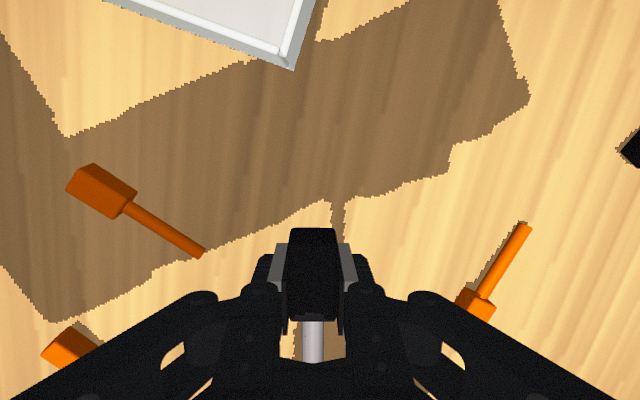

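View pics/s3.png

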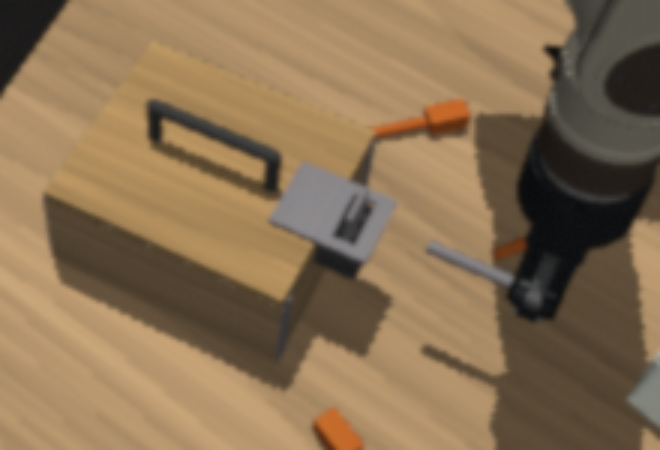

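```bash
python3 -m pendant '[[0,0,0.02,0,1],[0,0,0.025,0,1],[0,0,0.025,0,1],[0,0,0.012,0,1],[0,0,0.006,0,1],[0,0,0.003,0,1],[0,0,0.002,0,1],[0,0,0,0,1]]'
```

```text
time_s: 6.65
tool_pos: [471.3, 325.3, 5.6]
tcp_rot: [[-0.167, 0.986, 0.001], [0.986, 0.167, 0.001], [0.001, 0.001, -1.0]]
force: [0.3, 0.8, -0.6]
grip_width: 18.7
```

```bash
python3 -m pendant '[[0,0,0.002,0,1],[0,0,0.001,0,1],[0,0,0.001,0,1],[0,0,0,0,1]]'
```

```text
time_s: 7.05
tool_pos: [470.6, 324.9, 0.8]
tcp_rot: [[-0.167, 0.986, -0.0], [0.986, 0.167, -0.0], [-0.0, -0.0, -1.0]]
force: [0.5, -0.2, -0.5]
grip_width: 19.1
```

```bash
python3 -m pendant '[[0,0,0,0,0.3],[0,0,0,0,0],[0,0,0,0,-0.3],[0,0,0,0,-0.3],[0,0,0,0,-0.3],[0,0,-0.01,0,-0.3],[0,0,-0.03,0,-0.5],[0,0,-0.05,0,-1],[0,0,-0.05,0,-1],[0,0,-0.05,0,-1],[0,0,0,0,-1]]'
python3 - <<'E'
from h import *
s=observe(); d=get_image('wrist'); W=w2c('wrist',d,s); save('w4',d['image']); print(s['tool_pos'],s['grip_width'])
d=get_image('side'); save('s4',d['image']); 
E
```

```text
time_s: 8.15
tool_pos: [474.7, 327.7, 200.5]
tcp_rot: [[-0.167, 0.986, 0.014], [0.986, 0.167, 0.01], [0.007, 0.015, -1.0]]
force: [0.7, 1.2, 0.7]
grip_width: 85.4
[474.65112033 327.6655792  200.46757484] 85.3558345485514
```

View pics/w4.png

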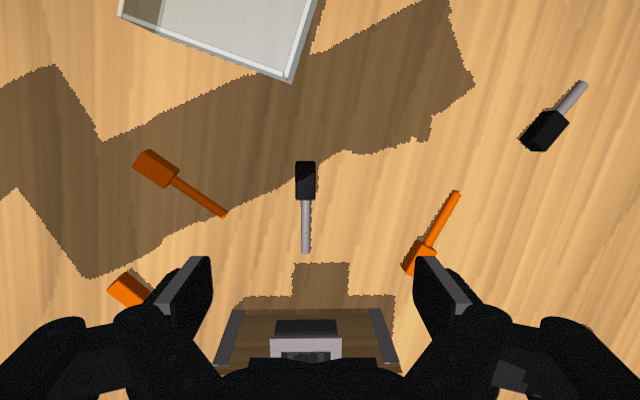

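View pics/s4.png

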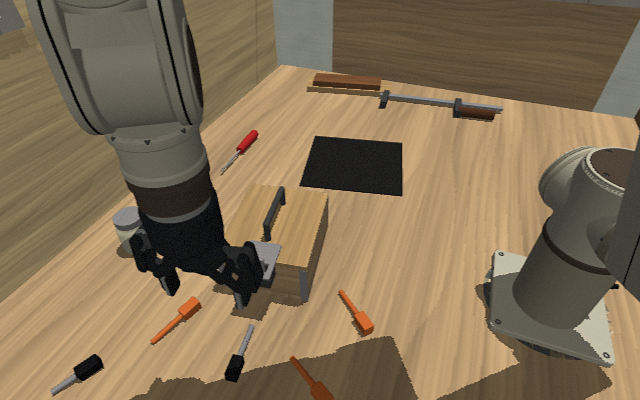

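```bash
python3 -m pendant '[[-0.035,-0.0006,0,0,-1],[-0.035,-0.0006,0,0,-1],[-0.035,-0.0006,0,0,-1],[-0.035,-0.0006,0,0,-1],[-0.035,-0.0006,0,0,-1],[-0.035,-0.0006,0,0,-1],[-0.033,0,0,0,-1],[0,0,0,0,-1],[0,0,0,0,-1],[0,0,0,0,-1]]'
python3 - <<'E'
from h import *
s=observe(); print(s['tool_pos'],s['tcp_rot'].round(4))
d=get_image('wrist'); W=w2c('wrist',d,s); save('w5',d['image'])
for n in('scene','side','wrist'):
    if n!='wrist': d=get_image(n); W=w2c(n,d)
    P=cloud(d,W)
    for lo,hi in((130,146),(96,103),(117,128)):
        m=(P[...,2]>lo)&(P[...,2]<hi)&(np.hypot(P[...,0]-505,P[...,1]-100)<180)
        k,l,st,c=cv2.connectedComponentsWithStats(m.astype(np.uint8))
        for j in range(1,k):
            if st[j,4]>30: print(n,lo,st[j],np.nanmean(P[l==j],0).round(1),cv2.minAreaRect(P[l==j][:,:2].astype(np.float32)))
E
```

```text
time_s: 9.25
tool_pos: [506.9, 85.3, 189.8]
tcp_rot: [[-0.167, 0.986, -0.002], [0.986, 0.167, 0.0], [0.0, -0.002, -1.0]]
force: [0.2, -0.1, 0.2]
grip_width: 85.3
[506.88449861  85.25882252 189.78537947] [[-1.674e-01  9.859e-01 -2.200e-03]
 [ 9.859e-01  1.674e-01  0.000e+00]
 [ 4.000e-04 -2.200e-03 -1.000e+00]]
scene 130 [309 203  45  24 225] [515.4  78.9 140.7] ((514.6414794921875, 75.16846466064453), (12.662291526794434, 110.21475219726562), 9.573566436767578)
scene 96 [ 275  184  110   87 4243] [525.5  78.2  99.9] ((513.5509033203125, 75.11914825439453), (172.71859741210938, 204.70281982421875), 9.540427207946777)
scene 117 [375 233   8  13  38] [495.7 190.8 123.8] ((493.7958068847656, 190.1951446533203), (33.19868850708008, 5.749054431915283), 8.224648475646973)
side 130 [262 186  22  44 294] [510.8  82.4 140.6] ((513.044921875, 76.0927734375), (12.163851737976074, 110.04306030273438), 9.286797523498535)
side 96 [ 214  183  114   98 6121] [507.9  89.3  99.1] ((510.3131103515625, 93.56550598144531), (170.250732421875, 242.5266571044922), 9.804744720458984)
side 117 [263 228   7   7
[... 191 characters left out ...]
36425781, 191.43801879882812), (31.877361297607422, 5.837416648864746), 8.707785606384277)
wrist 130 [262 186  22  44 294] [510.8  82.4 140.6] ((513.044921875, 76.0927734375), (12.163851737976074, 110.04306030273438), 9.286797523498535)
wrist 96 [ 214  183  114   98 6121] [507.9  89.3  99.1] ((510.3131103515625, 93.56550598144531), (170.250732421875, 242.5266571044922), 9.804744720458984)
wrist 117 [263 228   7   7  31] [503.1 126.8 122.7] ((503.8200378417969, 126.44171905517578), (11.652142524719238, 6.050042152404785), 26.591190338134766)
wrist 117 [245 256  19   8  75] [492.5 191.5 122.9] ((492.6582336425781, 191.43801879882812), (31.877361297607422, 5.837416648864746), 8.707785606384277)
```

View pics/w5.png

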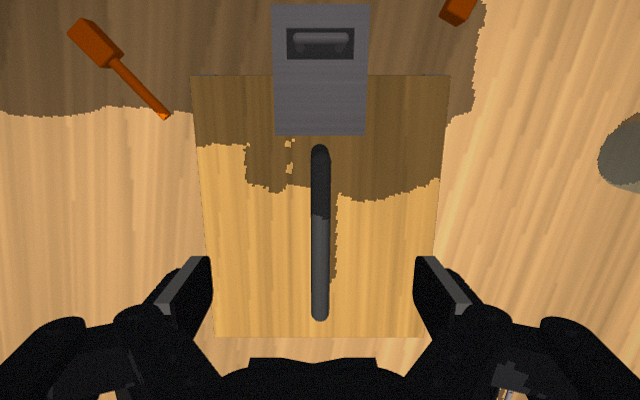

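```bash
python3 -m pendant '[[-0.0005,0.0053,0,0,-1],[0,0,0.02,0,-1],[0,0,0.025,0,-1],[0,0,0.015,0,-1],[0,0,0.01,0,-1],[0,0,0,0,-1],[0,0,0,0,-1]]'
python3 -m pendant '[[0,0,0,0,0.3],[0,0,0,0,1],[0,0,0,0,1],[0,0,0,0,1],[0,0,0,0,1],[0,0,0,0,1],[0,0,0,0,1],[0,0,0,0,1],[0,0,0,0,1]]'
python3 - <<'E'
from h import *
d=get_image('scene'); save('s6',cv2.resize(d['image'][130:300,230:430],None,fx=4,fy=3));
d=get_image('side'); save('s6b',cv2.resize(d['image'][100:300,150:400],None,fx=3,fy=3));
E
```

```text
time_s: 10.1
tool_pos: [513.5, 85.4, 121.3]
tcp_rot: [[-0.167, 0.986, 0.001], [0.986, 0.167, 0.0], [0.0, 0.001, -1.0]]
force: [0.3, 0.0, 0.3]
grip_width: 85.6
time_s: 11.0
tool_pos: [512.8, 85.1, 121.1]
tcp_rot: [[-0.167, 0.986, -0.0], [0.986, 0.167, -0.0], [-0.0, -0.0, -1.0]]
force: [-3.3, -0.6, 4.9]
grip_width: 9.8
```

View pics/s6.png

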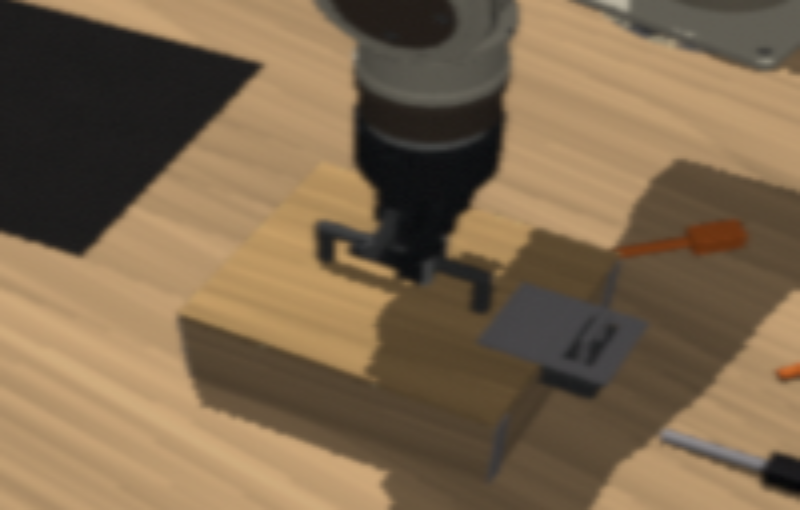

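View pics/s6b.png

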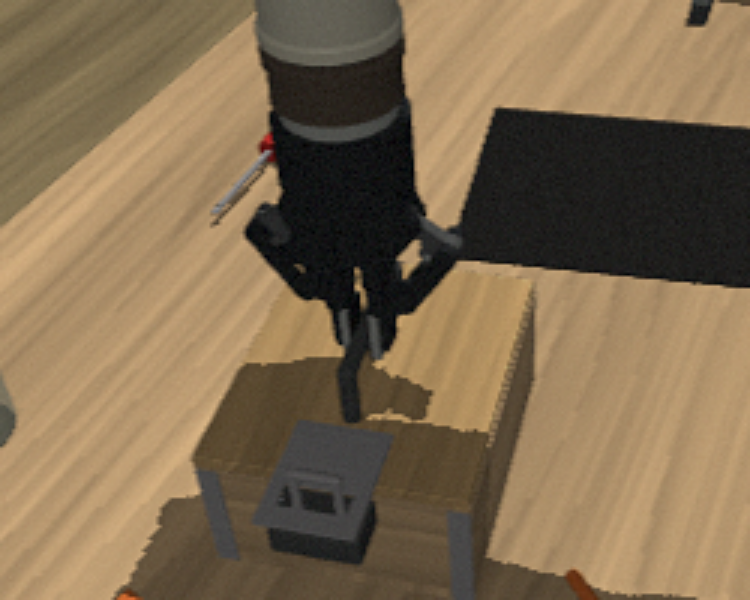

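```bash
python3 -m pendant '[[0,0,-0.002,0,1],[0,0,-0.004,0,1],[0,0,-0.005,0,1],[0,0,-0.008,0,1],[0,0,-0.01,0,1]]'
python3 -m pendant '[[0,0,-0.01,0,1],[0,0,-0.01,0,1],[0,0,-0.015,0,1],[0,0,-0.015,0,1],[0,0,-0.015,0,1],[0,0,0,0,1]]'
python3 - <<'E'
from h import *
d=get_image('scene'); save('s7',cv2.resize(d['image'][130:300,230:430],None,fx=4,fy=3)); W=w2c('scene',d);P=cloud(d,W)
d=get_image('side'); save('s7b',cv2.resize(d['image'][100:300,150:400],None,fx=3,fy=3));
E
```

```text
time_s: 11.6
tool_pos: [512.7, 85.1, 150.1]
tcp_rot: [[-0.167, 0.986, -0.001], [0.986, 0.167, -0.0], [0.0, -0.001, -1.0]]
force: [-0.1, -1.3, -4.3]
grip_width: 10.2
time_s: 12.2
tool_pos: [514.7, 85.4, 217.9]
tcp_rot: [[-0.167, 0.986, 0.006], [0.986, 0.167, 0.001], [-0.0, 0.006, -1.0]]
force: [1.0, -0.0, -4.0]
grip_width: 9.8
```

View pics/s7.png

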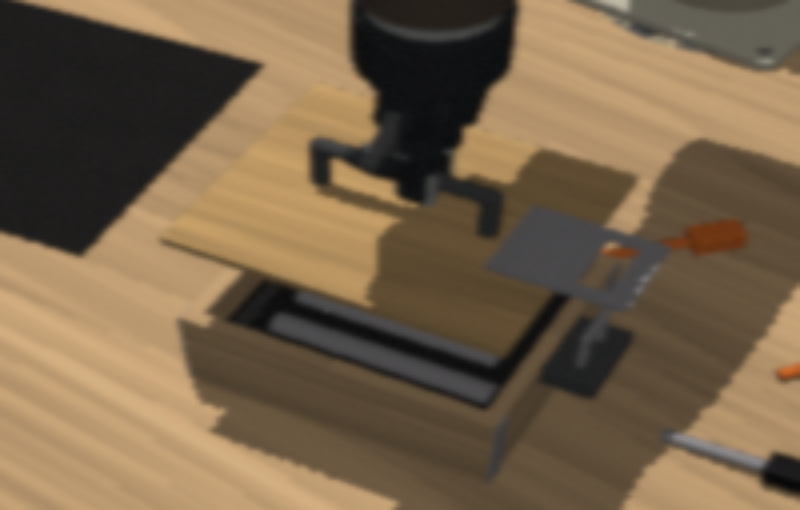

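View pics/s7b.png

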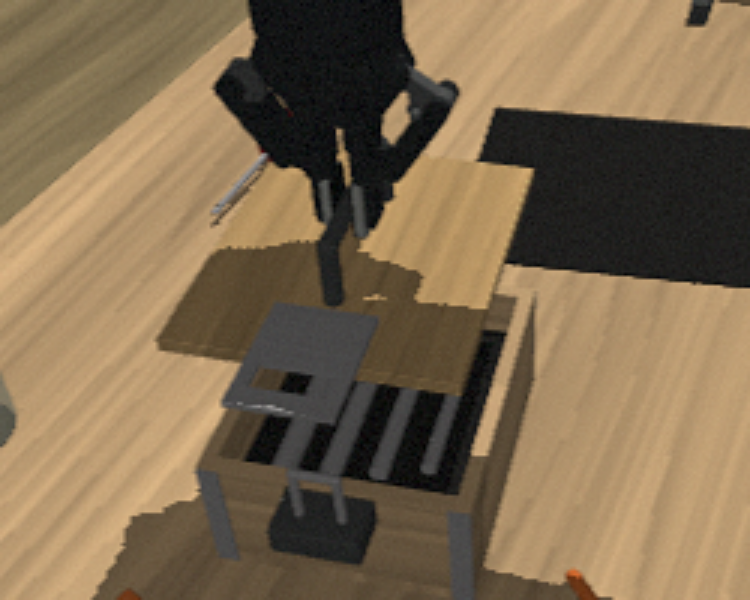

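```bash
python3 -m pendant '[[0,0,0,-1.35,1],[0,0,0,-1.35,1],[-0.008,-0.0029,0,0,1],[-0.016,-0.0059,0,0,1],[-0.024,-0.0088,0,0,1],[-0.028,-0.0102,0,0,1],[-0.028,-0.0102,0,0,1],[-0.028,-0.0102,0,0,1],[-0.028,-0.0102,0,0,1],[-0.028,-0.0102,0,0,1],[-0.028,-0.0102,0,0,1],[-0.028,-0.0102,0,0,1],[-0.028,-0.0102,0,0,1],[-0.024,-0.0088,0,0,1],[-0.02,-0.0073,0,0,1],[-0.016,-0.0059,0,0,1],[-0.01,-0.0037,0,0,1],[-0.005,-0.0018,0,0,1],[0,0,0,0,1],[0,0,0,0,1]]'
python3 -m pendant '[[0,0,0,0,1],[0,0,0,0,1],[0,0,0,0,1]]'
python3 - <<'E'
from h import *
for n in('scene','side'):
    d=get_image(n); W=w2c(n,d);P=cloud(d,W); save('s8'+n,d['image'])
    h=cv2.cvtColor(d['image'],cv2.COLOR_RGB2HSV)
    m=(np.abs(P[...,2]-195)<14)&(h[...,1]>70)&(np.hypot(P[...,0]-465,P[...,1]+290)<180)
    k,l,st,c=cv2.connectedComponentsWithStats(m.astype(np.uint8)); j=1+np.argmax(st[1:,4]); Q=P[l==j]
    A=np.c_[Q[:,:2],np.ones(len(Q))]; f=np.linalg.lstsq(A,Q[:,2],rcond=None)[0]
    print(n,st[j],cv2.minAreaRect(Q[:,:2].astype(np.float32)),np.degrees(f[:2]),np.nanmedian(Q[:,2]))
print(observe()['tool_pos'])
E
```

```text
time_s: 14.3
tool_pos: [463.2, -280.2, 214.7]
tcp_rot: [[-0.214, 0.977, -0.0], [0.977, 0.214, 0.001], [0.001, -0.0, -1.0]]
force: [0.2, 0.4, -4.4]
grip_width: 9.7
time_s: 14.6
tool_pos: [463.2, -280.4, 214.9]
tcp_rot: [[-0.214, 0.977, -0.0], [0.977, 0.214, 0.0], [0.0, -0.0, -1.0]]
force: [0.6, -0.6, -4.4]
grip_width: 10.0
scene [ 174   95  104   58 2855] ((464.8070068359375, -290.2848205566406), (175.43264770507812, 204.80035400390625), 12.097762107849121) [-0.17165792 -0.09120348] 193.5335321238557
side [ 358   82   36   43 1227] ((423.4063415527344, -299.61407470703125), (81.7506103515625, 203.1412811279297), 12.829170227050781) [ 0.44837    -0.19179605] 192.2484668129337
[ 463.18739446 -280.59474031  214.8722473 ]
```

View pics/s8scene.png

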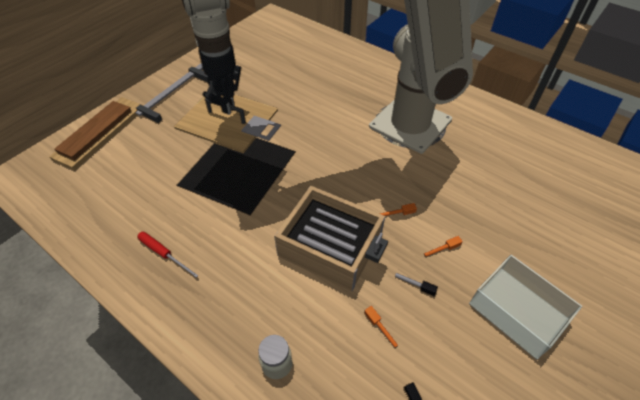

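View pics/s8side.png

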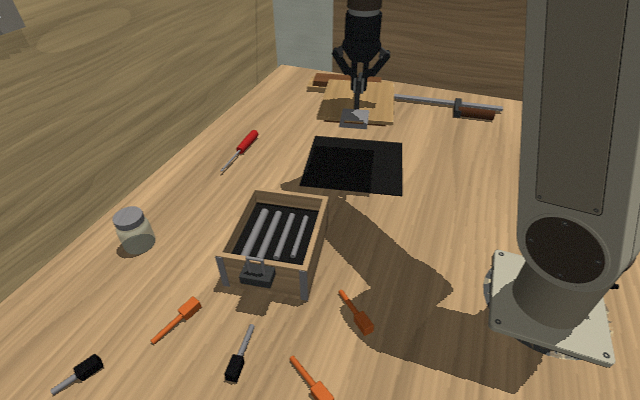

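```bash
python3 -m pendant '[[0,0,0.01,0,1],[0,0,0.02,0,1],[0,0,0.025,0,1],[0,0,0.025,0,1],[0,0,0.025,0,1],[0,0,0.02,0,1],[0,0,0.015,0,1],[0,0,0.01,0,1],[0,0,0.006,0,1],[0,0,0.004,0,1],[0,0,0,0,1],[0,0,0,0,1]]'
```

```text
time_s: 15.9
tool_pos: [463.6, -281.2, 55.4]
tcp_rot: [[-0.213, 0.977, 0.001], [0.977, 0.213, -0.001], [-0.001, 0.001, -1.0]]
force: [-0.2, -0.1, -4.9]
grip_width: 10.2
```

```bash
python3 -m pendant '[[0,0,0.003,0,1],[0,0,0.002,0,1],[0,0,0.002,0,1],[0,0,0.001,0,1],[0,0,0,0,1],[0,0,0,0,1]]'
python3 -m pendant '[[0,0,0.001,0,1],[0,0,0,0,1]]'
```

```text
time_s: 16.5
tool_pos: [463.1, -280.9, 46.8]
tcp_rot: [[-0.213, 0.977, -0.0], [0.977, 0.213, 0.0], [0.0, -0.0, -1.0]]
force: [-0.1, 0.3, -4.3]
grip_width: 9.8
time_s: 16.7
tool_pos: [463.3, -281.0, 46.2]
tcp_rot: [[-0.213, 0.977, 0.001], [0.977, 0.213, -0.0], [-0.0, 0.001, -1.0]]
force: [-0.6, 0.8, -2.2]
grip_width: 9.6
```

Contact is starting (weight falling from 4.4 to 2.2 N); a touch more.

```bash
python3 -m pendant '[[0,0,0.0006,0,1],[0,0,0,0,1],[0,0,0,0,1]]'
python3 - <<'E'
from h import *
d=get_image('side'); save('s9',cv2.resize(d['image'][60:220,270:440],None,fx=4,fy=3))
E
```

```text
time_s: 17.0
tool_pos: [463.3, -281.0, 46.1]
tcp_rot: [[-0.213, 0.977, 0.001], [0.977, 0.213, -0.0], [-0.001, 0.001, -1.0]]
force: [-1.7, 1.0, 5.7]
grip_width: 10.0
```

View pics/s9.png

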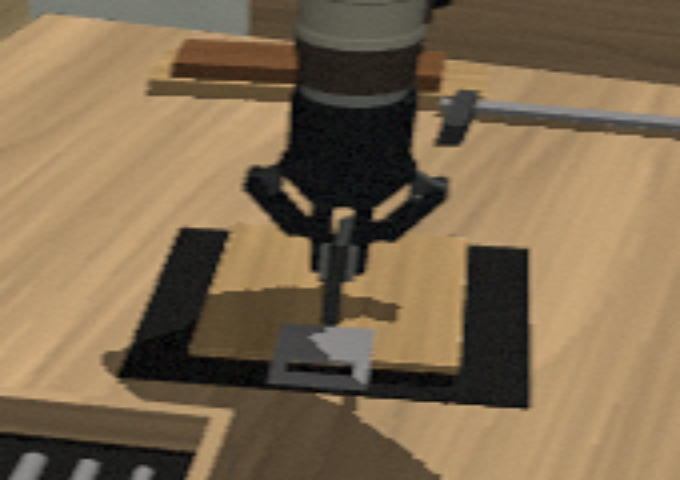

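```bash
python3 -m pendant '[[0,0,0,0,0.4],[0,0,0,0,0],[0,0,0,0,-0.5],[0,0,0,0,-1],[0,0,0,0,-1],[0,0,0,0,-1],[0,0,0,0,-1],[0,0,-0.01,0,-1],[0,0,-0.02,0,-1],[0,0,-0.04,0,-1],[0,0,-0.05,0,-1],[0,0,-0.04,0,-1],[-0.02,0,0,0,-1],[-0.04,0,0,0,-1],[-0.04,0,0,0,-1],[0,0,0,0,-1],[0,0,0,0,-1]]'
python3 - <<'E'
from h import *
s=observe();dw=get_image('wrist');save('w10',dw['image']);print(s['force'])
for n in('scene','side'):
    d=get_image(n); W=w2c(n,d);P=cloud(d,W); save('s10'+n,d['image'])
    h=cv2.cvtColor(d['image'],cv2.COLOR_RGB2HSV)
    m=(np.abs(P[...,2]-24)<7)&(h[...,1]>70)&(np.hypot(P[...,0]-465,P[...,1]+290)<180)
    k,l,st,c=cv2.connectedComponentsWithStats(m.astype(np.uint8)); j=1+np.argmax(st[1:,4]); Q=P[l==j]
    A=np.c_[Q[:,:2],np.ones(len(Q))]; f=np.linalg.lstsq(A,Q[:,2],rcond=None)[0]
    print(n,st[j],cv2.minAreaRect(Q[:,:2].astype(np.float32)),np.degrees(f[:2]),np.nanmedian(Q[:,2]))
E
```

```text
time_s: 18.75
tool_pos: [484.0, -379.1, 205.0]
tcp_rot: [[-0.212, 0.977, -0.0], [0.977, 0.212, 0.001], [0.001, -0.0, -1.0]]
force: [-0.0, 0.7, -0.3]
grip_width: 85.5
[-0.03818596  0.69419122 -0.33765349]
scene [ 190  134   92   63 2788] ((466.8811950683594, -291.59625244140625), (172.81146240234375, 204.52110290527344), 12.320685386657715) [-0.11167141 -0.05545041] 24.825749105161776
side [ 353  137   34   48 1241] ((423.54986572265625, -300.62945556640625), (81.34200286865234, 204.49713134765625), 12.385751724243164) [ 0.28692993 -0.14938286] 23.643391126656525
```

View pics/s10scene.png

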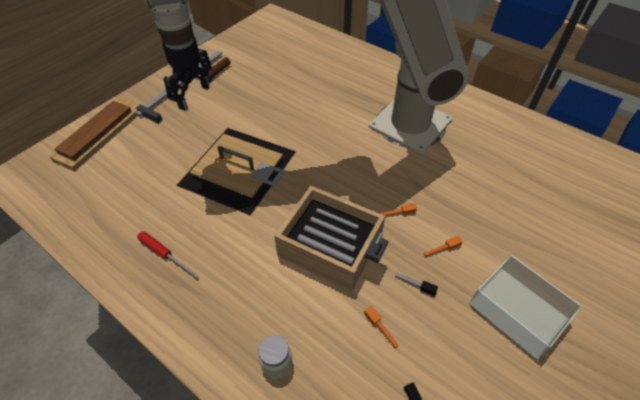

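View pics/s10side.png

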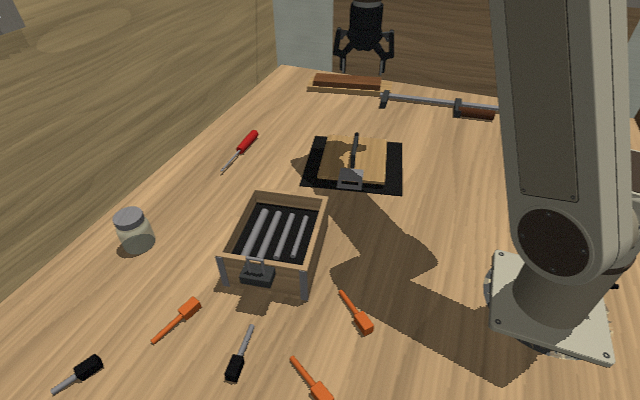

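The lid is flat at panel top height 24 mm, about 2 mm from the mat centre. The pin is on the bench and the gripper is clear, so I'm handing in.

```bash
python3 -c "
from cell import close_job; print(close_job())"
```

```text
the job is handed in; nothing more can be done
None
```

The job is done and handed in at about 19 s of the 53 s allowed. I pulled the black-gripped pin straight out by about 90 mm and laid it on the bench beyond the hasp. The lid then came straight up off the staple by its handle, and I set it on the mat with a light contact of about 6 N before releasing it.

**Lid:** the scene camera shows it right way up and level within about 0.3°. Its panel top is at 24–25 mm, where 24 mm is expected. It lies about 2 mm from the mat's centre and is aligned with the mat.

**Pin and arm:** both cameras show the pin lying on the bench, and the gripper is open and touching nothing. The orange pins and the spare stayed where they were. The largest contact force I read was about 6 N.

**Checks that disagreed or failed:**
- The side camera sees only the part of the lid to one side of the handle, so its lid centre was not usable. Its height and angle readings agree with the scene camera.
- The two cameras place the mat's centre about 2 mm apart, and I used the mean.
- The wrist rows of my handle re-check only repeated the side view because of a script slip. The handle position therefore rests on the scene and side cameras.
- The pin dropped the last few mm on release, because I did not feel it touch the bench first.

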